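Tip the waxed cheeses from the chute into the jar

TASK

Take the lid off the white jar first and lay it flat on the bare table, clear of the jar. Then lift the loaded blue chute by its bridge handle, carry it level so that it keeps all three little cheeses, and tip it at the jar's mouth so that they slide out of its open end into the jar; finally stand the empty chute flat on the table. Never touch the cheeses with the gripper, and do not shift the jar or the flask, mould and scraper standing round about.

Things in the scene. Friction and masses are not known exactly. Their poses are not given: they have to be found in the camera images.
- jar: White plastic jar, 0.9 kg, loose on the table: body 140 mm across up to 68 mm high, shoulder narrowing to a neck 92 mm across from 92 mm up to the rim at 115 mm; wall 4 mm, base 5 mm. Origin: centre of its underside, z up. Stands on one side of the table, left or right; its yaw means nothing by itself.
- jar_mouth (a point): Centre of the jar's mouth, level with the rim, 115 mm above the table. The mouth is round, 84 mm inside diameter (about 82 mm at its narrowest).
- lid: White plastic lid resting loose on the jar, 80 g: plug 76 mm across and 8 deep, disc 104 mm across and 6 thick, then a block knob 30 (x) by 26 (y) by 26 mm high, its centre 33 mm above the origin. Origin: centre of the plug's underside, z up; 107 mm above the table while on the jar, 0 when lying on the table.
- chute: Blue plastic chute, 190 mm long (x), 62 wide (y), about 0.22 kg: floor 5 mm thick, side and rear walls 4 mm thick and 38 mm high, inside 54 mm wide, top open. Rear (-x) end closed, front (+x) end open; bridge handle at mid-length. Origin: centre of the underside, below the handle; x to the open end, z up. Cheeses slide on it at a tilt of about 12 to 20 degrees.
- chute_handle (a point): Centre of the handle bar, 76 mm above the chute's origin. The bar runs across the chute (its y), 54 mm clear between the uprights at its ends, 18 mm thick along the chute's x, 26 mm high: pinch it from above, fingers closing along the chute's x. Fingertips stay clear of the cheeses 40 mm or more above the underside.
- chute_nose (a point): Middle of the floor's upper edge at the chute's open end: 95 mm ahead (+x) of the chute's origin, 5 mm above its underside.
- cheese0_center (a point): Centre of a small cream-white waxed cheese, a disc 46 mm across and 24 mm thick, 40 g, lying flat in the chute; the three lie in a row along it.
- cheese1_center (a point): Centre of a small cream-white waxed cheese, a disc 46 mm across and 24 mm thick, 40 g, lying flat in the chute; the three lie in a row along it.
- cheese2_center (a point): Centre of a small cream-white waxed cheese, a disc 46 mm across and 24 mm thick, 40 g, lying flat in the chute; the three lie in a row along it.
- jug: Bystander: tall round steel flask, 76 mm across, 260 mm high with a black cap, standing 150 mm (centre to centre) from the jar on any side but the robot's. Origin: centre of its underside.
- mould: Bystander: white round cheese mould, 89 mm across, 83 mm high, about 150 mm from the jar. Origin: centre of its underside.
- scraper: Bystander: blue plastic scraper lying flat beside the chute, 190 mm long (own x), 50 mm wide, 18 mm high. Its origin lies at table level, 5 mm from the middle of its length.
There are look-alikes about, which are no part of the job. What is shaped like the part that bears cheese2_center but turquoise is not meant.

How it is judged (in metres and radians):
On the way, in this order (a step that is already met when the one before it is completed fails the run):
1. the lid lies flat on the bare table, its centre more than 120 mm from the jar's (height (world z) of lid below 0.012 m and angle between lid's own z axis and vertical below 0.15 rad and horizontal distance between lid and jar above 0.12 m), for 0.2 s.
2. the chute is held more than 60 mm above the table, within 20 degrees of level, with all three cheeses in it (height (world z) of chute above 0.06 m and angle between chute's own z axis and vertical below 0.35 rad and contact force between the fingers and chute above 0.5 N and z of cheese0_center in the frame of chute between 0.008 and 0.035 m and x of cheese0_center in the frame of chute between -0.095 and 0.095 m and y of cheese0_center in the frame of chute between -0.03 and 0.03 m and z of cheese1_center in the frame of chute between 0.008 and 0.035 m and x of cheese1_center in the frame of chute between -0.095 and 0.095 m and y of cheese1_center in the frame of chute between -0.03 and 0.03 m and z of cheese2_center in the frame of chute between 0.008 and 0.035 m and x of cheese2_center in the frame of chute between -0.095 and 0.095 m and y of cheese2_center in the frame of chute between -0.03 and 0.03 m), for 0.1 s.
3. all three cheeses have gone into the jar while the chute is still held at its mouth (z of cheese0_center in the frame of jar between 0 and 0.09 m and horizontal distance between each of cheese0_center, cheese1_center, cheese2_center and jar below 0.06 m and z of cheese1_center in the frame of jar between 0 and 0.09 m and z of cheese2_center in the frame of jar between 0 and 0.09 m and contact force between the fingers and chute above 0.5 N and distance between chute_nose and jar_mouth below 0.15 m), for 0.1 s.
At the end, for the whole second after the job is handed in: All three cheeses are in the jar below its neck (centres under 90 mm up); the jar is upright (6 degrees); the lid lies flat on the table over 120 mm from the jar's centre; the chute stands flat on the table (within 12 mm, 6 degrees); all released and at rest (all of step 1 and z of cheese0_center in the frame of jar between 0 and 0.09 m and horizontal distance between each of cheese0_center, cheese1_center, cheese2_center and jar below 0.06 m and z of cheese1_center in the frame of jar between 0 and 0.09 m and z of cheese2_center in the frame of jar between 0 and 0.09 m and height (world z) of chute below 0.012 m and angle between each of chute, jar's own z axis and vertical below 0.1 rad and linear speed of each of chute, lid, jar below 0.02 m/s and contact force between the fingers and anything else below 0.5 N); the robot touches nothing.
It fails at once if the tall steel flask is shifted by more than 30 mm (distance of jug from where it was at the start of the episode above 0.03 m).
It fails at once if the cheese mould is shifted by more than 30 mm (distance of mould from where it was at the start of the episode above 0.03 m).
It fails at once if the scraper is shifted by more than 30 mm (distance of scraper from where it was at the start of the episode above 0.03 m).
It fails at once if the jar is shifted by more than 40 mm or tipped (distance of jar from where it was at the start of the episode above 0.04 m or angle between jar's own z axis and vertical above 0.3 rad).
It fails at once if the gripper's fingers touch a cheese (contact force between the fingers and cheese0 above 0.5 N or contact force between the fingers and cheese1 above 0.5 N or contact force between the fingers and cheese2 above 0.5 N).
It also fails if it takes over 72 s, if anything falls off the work surface, if the arm or the gripper's body presses on something with over 40 N, if the wrist force passes 120 N, or if a joint passes its speed limit or range.

ROBOT

A 6-joint arm with a two-finger parallel gripper is mounted at the origin on the work surface. World frame = base frame: x ahead of the robot, y to its left, z up, the work surface at z = 0. Lengths are in mm, angles in rad, forces in N, time in s.
With the tool pointing down it reaches from about 350 to 975 mm from the base axis. Payload 7.1 kg.
Tool frame: the origin (TCP) lies on the front face of the gripper's body, between the roots of the fingers; the fingertips stand 80 mm ahead of it and the grasp point (between the pads) lies 61 mm ahead of it (env.tips_ahead is the distance from the TCP to the fingertips, in mm); z points along the fingers, y is the direction in which the jaws open and shut (so a half turn about z gives the same grasp; the last joint's range is limited). The gripper opens to 88 mm and grips with 3 to 60 N. Pads are 20 mm wide; open, the fingers measure 115 mm over their backs; the gripper's body (75 mm by 178 mm) begins 61 mm behind the grasp point.
Start: joints at [-1.202, 0.423, 1.63, -0, 1.089, -0.019], TCP at [236.361, -578.566, 302.675] pointing down, gripper open.
Joint ranges: [-3, 3], [-0.9, 2.11], [0.09, 2.58], [-1.31, 4.45], [0.11, 2.69], [-2.54, 2.54]. Speed limits (rad/s): [2.39, 2.39, 3.01, 3.14, 3.14, 3.14].

INTERFACE

Orientations are given as a unit quaternion [x, y, z, w].
In Python, from station import env, set_gripper, viewer, workorder gives the robot as it stands. Calls block until the motion is done:
- env.reach(position, orientation): joint-space move of the TCP to a pose.
- env.move_l(position, rot=None, rate=150, f_stop=None): straight line of the TCP; rot=None keeps the orientation; rate is the mean speed in mm/s. With f_stop (N) it stops when the force on the tool has changed by that much, and returns True; else False.
- env.move_joints(angles): joint-space move.
- set_gripper(opening): finger opening in mm; the grip force is fixed at half the most; returns when the fingers have stopped.
- env.hold(seconds).
- env.ik(position, orientation): joint angles nearest the present ones, or None.
- env.read_state(): the state.
- viewer.camera(name): name is "scene" or "top"; returns the picture (420x560x3 uint8, blue, green, red); there is no depth.
- viewer.camera_params(name): a dict with "fx", "fy", "cx", "cy" (pixels), "pose" (4x4, takes a point from camera to world coordinates). Camera axes: x right, y up, looking along -z (the intrinsics and any distortion apply to the point x, -y, -z); pixel columns grow to the right and rows downward; lengths in mm; the calibration is good to about 2 mm. A picture is of the moment at which its call begins. camera_params takes no time and is no camera call.
A pose or a line that the arm cannot do raises env.IKError and nothing moves.
- workorder.sign_off(): hands the job in, once; it reports no verdict.
The state is a dict: "time_s": time; "qpos": joint angles; "dq": joint speeds; "tau": joint torques, N m; "tool_pos": TCP position; "orientation": TCP orientation; "force": force on the tool from outside, world axes, zero at the start; "wrist_torque": the same for the moment, N m; "width": finger opening in mm.
Only numpy, scipy, OpenCV 4.12 (cv2) and the standard library are available. Lean on these libraries where they do the work, as an engineer would, in place of code of your own. Each camera call takes 0.05 s, during which the arm holds its last target. There are 200 camera calls.

## Working session

There is one attempt and no reset: what is moved stays moved. The work goes in short steps, each a Python script; the robot and the scene stay as the last script left them, time stands still between calls to the robot, and variables do not carry over. Pictures are saved under pics/ and viewed, about 8 in all and at most 12, crops included, and the job is handed in when it is done.

```bash
ls; mkdir -p pics; python3 - <<'E'
from station import env, viewer
import cv2,numpy as np
for n in("scene","top"):
    cv2.imwrite(f"pics/{n}0.png",viewer.camera(n)); p=viewer.camera_params(n); print(n,{k:(np.round(v,3).tolist() if not isinstance(v,str) else v) for k,v in p.items()})
print(env.read_state()["orientation"], env.read_state()["time_s"])
E
```

```text
pics
scene {'fx': 446.705, 'fy': 446.705, 'cx': 279.756, 'cy': 207.884, 'pose': [[0.809, -0.417, 0.414, 962.418], [0.587, 0.584, -0.56, -602.644], [-0.008, 0.697, 0.717, 802.97], [0.0, 0.0, 0.0, 1.0]]}
top {'fx': 459.923, 'fy': 459.923, 'cx': 278.764, 'cy': 208.588, 'pose': [[0.008, 0.983, -0.182, 363.146], [-0.999, 0.001, -0.037, -59.661], [-0.037, 0.182, 0.983, 1034.606], [0.0, 0.0, 0.0, 1.0]]}
[ 9.81260193e-01  1.92686181e-01 -1.23832260e-04 -6.73288476e-04] 0.1
```

View pics/scene0.png

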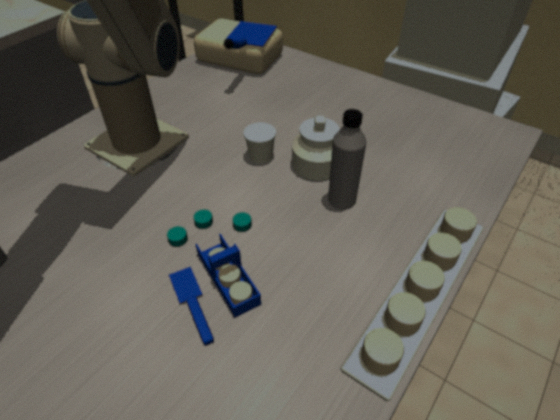

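View pics/top0.png

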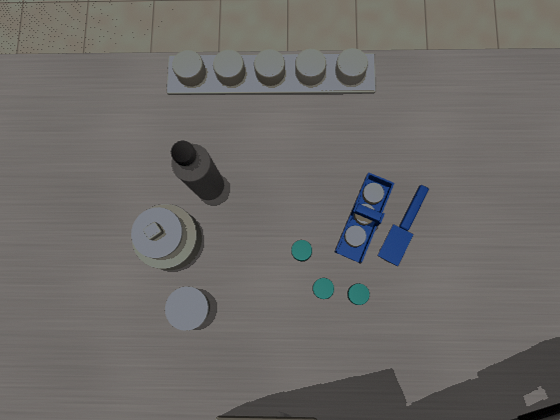

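The two pictures show the jar with its lid at top (160,235), the flask at (200,170) and the mould at (187,308). The chute is at top (365,218), with the scraper at (405,225). The turquoise discs at top (302,250), (323,288) and (359,294) are look-alikes. The cream cheeses inside the blue chute are the ones meant. Next I'll enlarge the chute and measure.

```bash
cat > h.py <<'E'
from station import env, set_gripper, viewer, workorder
import cv2,numpy as np
from scipy.spatial.transform import Rotation as R
def ray(n,uv):
    p=viewer.camera_params(n);T=np.array(p["pose"])
    d=np.array([(uv[0]-p["cx"])/p["fx"],-(uv[1]-p["cy"])/p["fy"],-1.]);return T[:3,3],T[:3,:3]@d
def onz(n,uv,z):
    o,d=ray(n,uv);return o+d*(z-o[2])/d[2]
def two(a,b):
    (o,d),(p,e)=ray("scene",a),ray("top",b)
    s=np.linalg.lstsq(np.c_[d,-e],p-o,rcond=None)[0];x,y=o+d*s[0],p+e*s[1];return (x+y)/2,np.linalg.norm(x-y)
def proj(n,X):
    p=viewer.camera_params(n);T=np.array(p["pose"]);c=T[:3,:3].T@(np.array(X)-T[:3,3])
    return np.array([p["cx"]+p["fx"]*c[0]/-c[2],p["cy"]+p["fy"]*c[1]/c[2]])
def down(yaw,tilt=None):  # tool down, jaw axis (tool y) at world angle yaw
    y=np.array([np.cos(yaw),np.sin(yaw),0]);z=np.array([0,0,-1.]);return R.from_matrix(np.c_[np.cross(y,z),y,z])
E
python3 - <<'E'
from h import *
t=cv2.imread("pics/top0.png");s=cv2.imread("pics/scene0.png")
br=lambda i:np.clip((i/255.)**.6*255*1.2,0,255).astype(np.uint8)
a=cv2.resize(br(t[165:270,330:435]),(390,390),interpolation=3)
b=cv2.resize(br(s[225:325,180:280]),(390,390),interpolation=3)
c=cv2.resize(br(t[195:275,125:205]),(200,200),interpolation=3);d=cv2.resize(br(s[110:190,280:360]),(200,200),interpolation=3)
cv2.imwrite("pics/crop1.png",np.vstack([np.hstack([a,b]),np.hstack([c,d,np.zeros((200,380,3),np.uint8)])]))
for n,i in(("top",t),("scene",s)):
    h=cv2.cvtColor(i,cv2.COLOR_BGR2HSV);m=cv2.inRange(h,(105,150,40),(130,255,255))
    for k in cv2.findContours(m,0,2)[0]:
        if cv2.contourArea(k)>150: print(n,"blue",cv2.contourArea(k),np.round(cv2.minAreaRect(k)[0]),[q[0].tolist() for q in cv2.approxPolyDP(k,3,True)])
E
```

```text
top blue 1140.5 [406. 223.] [[419, 187], [400, 226], [393, 225], [378, 255], [396, 265], [412, 235], [406, 230], [428, 189]]
top blue 2154.0 [365. 218.] [[369, 173], [336, 252], [357, 261], [362, 260], [376, 226], [374, 221], [360, 225], [352, 214], [357, 211], [380, 222], [393, 184]]
scene blue 1059.5 [194. 307.] [[171, 274], [178, 298], [188, 303], [204, 343], [211, 341], [196, 300], [200, 291], [190, 268]]
scene blue 1012.5 [231. 274.] [[221, 237], [222, 242], [216, 246], [226, 248], [211, 257], [207, 254], [211, 248], [203, 252], [197, 248], [208, 270], [213, 265], [214, 281], [236, 315], [258, 304], [259, 294], [237, 263], [244, 275], [241, 279], [252, 285], [253, 294], [236, 305], [230, 301], [228, 289], [219, 283], [214, 268], [226, 260], [235, 263], [238, 250], [235, 246], [229, 248]]
scene blue 739.5 [251.  34.] [[228, 38], [236, 44], [262, 45], [275, 26], [241, 20]]
```

View pics/crop1.png

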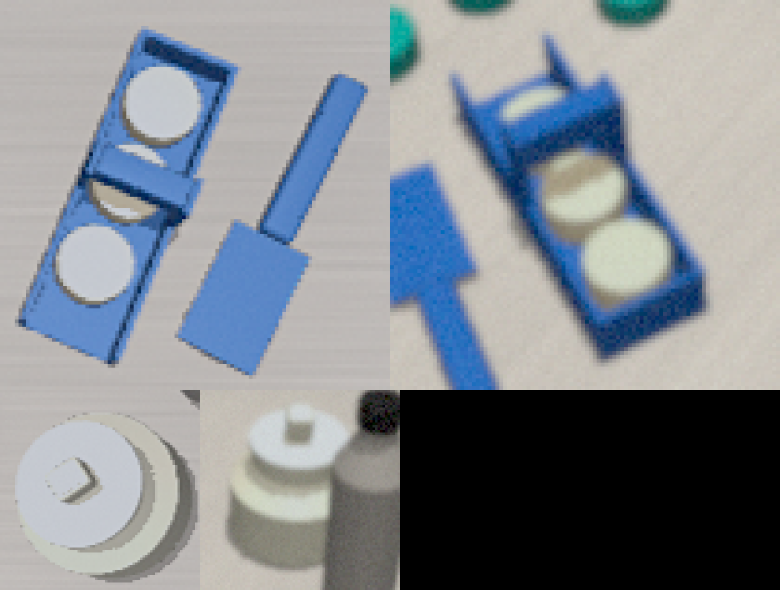

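Chute closed end is at the top of the crop (crop px (190,55)), away from the robot. The open end is at crop px (65,345), toward the robot. Three cream cheeses lie in it, at crop (162,105), (128,190) and (95,262), so they are the right ones. The lid knob is at crop (70,478), and its edges are turned roughly 40° in the image.

```bash
python3 - <<'E'
from h import *
t=cv2.imread("pics/top0.png");s=cv2.imread("pics/scene0.png")
f=[onz("top",p,0)for p in((336,252.5),(357.8,262))];r=[onz("top",p,38)for p in((369.5,173),(393,184))]
print("front",np.round(f),np.linalg.norm(f[0]-f[1]),"rear",np.round(r),np.linalg.norm(r[0]-r[1]))
F=(f[0]+f[1])/2;B=(r[0]+r[1])/2;v=(F-B)[:2];print("chute c",(F+B)/2,"len",np.linalg.norm(v),"yaw",np.degrees(np.arctan2(v[1],v[0])),np.degrees([np.arctan2(*(f[i]-r[i])[[1,0]]) for i in(0,1)]))
# table-level outlines & lid disc
g=cv2.cvtColor(t,cv2.COLOR_BGR2GRAY);print("lid px",g[240,150],"jar shoulder",t[240,190],t[240,150],"table",t[240,220])
hsv=cv2.cvtColor(t,cv2.COLOR_BGR2HSV)
for nm,(x0,y0,x1,y1) in dict(lid=(125,195,205,275),mould=(155,280,220,340)).items():
    sub=g[y0:y1,x0:x1];th,m=cv2.threshold(cv2.GaussianBlur(sub,(3,3),0),0,255,cv2.THRESH_OTSU)
    k=max(cv2.findContours(m,0,1)[0],key=cv2.contourArea);e=cv2.fitEllipse(k);print(nm,th,np.add(e[0],(x0,y0)),e[1],e[2])
    if nm=="lid": print("lid c",onz("top",np.add(e[0],(x0,y0)),121))
    else: print("mould",onz("top",np.add(e[0],(x0,y0)),83))
print("flask cap", two((352,118),(183,152)), "knob",two((319.5,121),(153,230)),"knob@153",onz("top",(153,230),153),onz("scene",(319.5,121),153))
br=lambda i:cv2.normalize(i,None,0,255,cv2.NORM_MINMAX)
a=cv2.resize(br(t[212:247,135:175]),(480,420),interpolation=0);b=cv2.resize(br(s[110:140,300:340]),(320,240),interpolation=0)
o=np.zeros((420,800,3),np.uint8);o[:,:480]=a;o[:240,480:]=b;cv2.imwrite("pics/crop2.png",o)
for z in(0,115): print(proj("top",[0,0,0]))
E
```

```text
front [[ 455. -149.    0.]
 [ 434. -197.    0.]] 52.41113796906042 rear [[ 628. -223.   38.]
 [ 603. -274.   38.]] 56.69671193256923
chute c [ 530.2088953  -210.85739098   19.        ] len 186.9410342457703 yaw 156.39597410576997 [157.03802529 155.74436345]
lid px 126 jar shoulder [113 124 123] [135 126 122] table [107 110 113]
lid 92.0 [161.79358673 233.99792862] (88.62476348876953, 90.18811798095703) 136.02037048339844
lid c [480.11647107 211.07788216 121.        ]
mould 92.0 [187.  309.5] (69.47164154052734, 76.13052368164062) 90.0
mould [330.24899861 162.0177857   83.        ]
flask cap (array([610.87473608, 141.90546889, 247.0993732 ]), np.float64(3.8731646515812264)) knob (array([484.08076078, 221.43081424, 142.92317605]), np.float64(3.0570071313436076)) knob@153 [483.83270838 219.37851089 153.        ] [490.66017783 207.30884178 153.        ]
[266.90262953 472.00612538]
[266.90262953 472.00612538]
```

View pics/crop2.png

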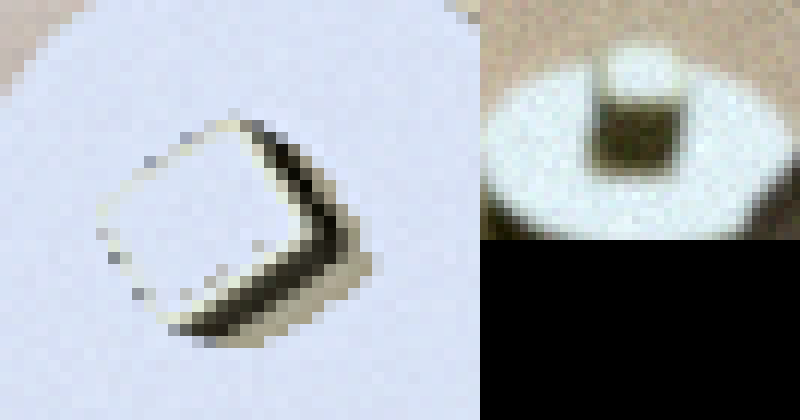

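```bash
python3 - <<'E'
from h import *
k,e=two((320.1,118.5),(151.6,230.0)); print("knob top",k,e)
K=onz("top",(151.6,230.0),153)
print(K,onz("scene",(320.1,118.5),153),"bar top",onz("top",(370.2,210.5),89))
K=(K+onz("scene",(320.1,118.5),153))/2;print(K)
best=None
for yaw in (34,214):
    for z in(420,212):
        q=env.ik([K[0],K[1],z],down(np.radians(yaw)).as_quat());print(yaw,z,None if q is None else np.round(q,2))
for yaw in(-24,156): 
    q=env.ik([530,-211,151],down(np.radians(yaw)).as_quat());print("chute",yaw,None if q is None else np.round(q,2))
for yaw in(60,75,90):
  for th in(0,40):
    for flip in(0,180):
      a=np.radians(yaw);cx=np.array([np.cos(a),np.sin(a),0])
      ax=np.array([-np.sin(a),np.cos(a),0]);Q=R.from_rotvec(ax*np.radians(th))
      rot=Q*down(np.radians(yaw+flip));C=np.array([*K[:2],124])-28*cx
      h=C+Q.apply(-95*cx+[0,0,71]);q=env.ik(h-61*rot.apply([0,0,1]),rot.as_quat());print(yaw,th,flip,None if q is None else np.round(q,2))
E
```

```text
knob top [483.75922261 222.75040202 149.31103846] 1.5409895303233938
[483.82570334 222.14395477 153.        ] [486.09393178 217.30442658 153.        ] bar top [ 534.55341101 -213.7070384    89.        ]
[484.95981756 219.72419068 153.        ]
34 420 [ 0.4   0.16  1.71 -0.    1.27 -0.19]
34 212 [ 0.4   0.42  1.9  -0.    0.83 -0.19]
214 420 None
214 212 None
chute -24 [-0.4   0.56  1.84 -0.    0.74  0.02]
chute 156 None
60 0 0 [ 0.23  0.22  2.07 -0.    0.86 -0.81]
60 0 180 [ 0.23  0.22  2.07 -0.    0.86  2.33]
60 40 0 [ 0.53  0.53  1.63 -0.33  1.6  -0.43]
60 40 180 None
75 0 0 [ 0.19  0.26  2.01 -0.    0.87 -1.12]
75 0 180 [ 0.19  0.26  2.01 -0.    0.87  2.03]
75 40 0 [ 0.57  0.51  1.68 -0.45  1.52 -0.58]
75 40 180 None
90 0 0 [ 0.17  0.3   1.95 -0.    0.89 -1.4 ]
90 0 180 [ 0.17  0.3   1.95 -0.    0.89  1.74]
90 40 0 [ 0.61  0.47  1.74 -0.56  1.41 -0.73]
90 40 180 [ 0.61  0.47  1.74 -0.56  1.41  2.41]
```

```bash
python3 - <<'E'
from h import *
o=down(np.radians(34));q=o.as_quat()
set_gripper(70)
env.reach([484.5,221,330],q)
print("stop",env.move_l([484.5,221,213],rate=120,f_stop=8)); set_gripper(0)
s=env.read_state();print(s["width"],s["force"],s["tool_pos"])
if s["width"]>15:
    env.move_l([484.5,221,430],rate=150)
    o2=down(np.radians(0)).as_quat()
    env.reach([590,-20,430],q)
    env.move_l([590,-20,150],rate=250)
    print("touch",env.move_l([590,-20,100],rate=40,f_stop=3))
    s=env.read_state();print(s["width"],s["force"],s["tool_pos"])
    set_gripper(70); env.move_l([590,-20,300],rate=250)
env.reach([480,-250,420],down(np.radians(-24)).as_quat())
for n in("top","scene"): cv2.imwrite(f"pics/{n}1.png",viewer.camera(n))
a,b=cv2.imread("pics/top1.png"),cv2.imread("pics/scene1.png")
cv2.imwrite("pics/both1.png",np.hstack([a[100:420,100:500],b[60:380,60:460]])**1)
print(env.read_state()["time_s"])
E
```

```text
stop False
25.641956166387963 [-0.69711955 -1.05407674  1.16590635] [484.47267389 220.96504443 213.00530361]
touch True
26.140086319982938 [-0.32644693  0.68632249  2.88803594] [589.7541943  -20.03401869 105.75505333]
13.2583
```

View pics/both1.png

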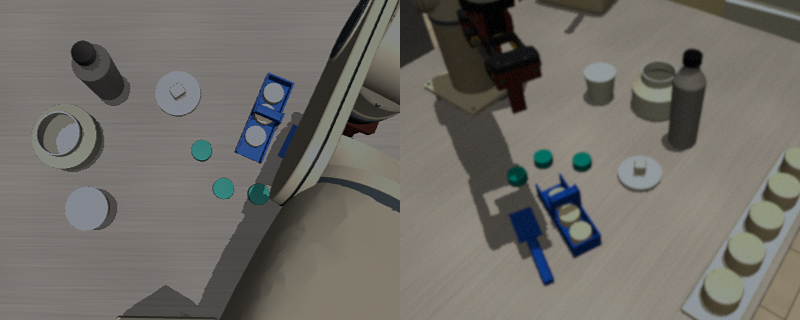

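The lid lies flat at top (278,192), well clear of the jar, which is now open with its mouth near top (158,232). I'll check the mouth and handle estimates by overlaying them.

```bash
python3 - <<'E'
from h import *
def ov(n,x0,y0,w,h,f,circ,pts):
    i=cv2.imread(f"pics/{n}1.png")[y0:y0+h,x0:x0+w];i=cv2.resize(cv2.normalize(i,None,0,255,32),None,fx=f,fy=f,interpolation=3)
    m=lambda X:tuple(np.int32(np.round((proj(n,X)-[x0,y0]+.5)*f)))
    for c,r,z in circ:
        for a in np.arange(0,6.28,.15): cv2.circle(i,m([c[0]+r*np.cos(a),c[1]+r*np.sin(a),z]),1,(0,0,255),-1)
    for p in pts: cv2.circle(i,m(p),2,(0,255,255),-1)
    return i
J=[484.5,220.5];C=[((J),46,115),(J,70,68)]
Rz=R.from_euler("z",156.4,degrees=True);P=[Rz.apply(v)+[532,-212,0] for v in((9,27,89),(9,-27,89),(-9,27,89),(-9,-27,89),(95,31,0),(95,-31,0),(-95,31,38),(-95,-31,38),(95,31,38),(95,-31,38))]
t=[ov("top",120,190,90,90,4,C,[]),ov("top",325,165,90,90,4,[],P)]
s=[ov("scene",280,100,90,90,4,C,[]),ov("scene",190,230,90,90,4,[],P)]
cv2.imwrite("pics/ov.png",cv2.resize(np.vstack([np.hstack([t[0],s[0]]),np.hstack([t[1],s[1]])]),(600,600),interpolation=3))
E
```

```text
(no output)
```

View pics/ov.png

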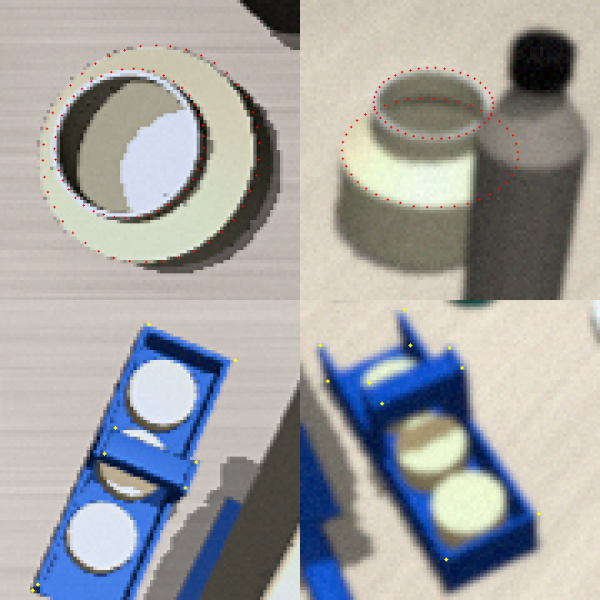

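Overlays agree within about 2 mm for the mouth, shoulder, bar and chute corners. Next I'll grasp the chute and carry it level to a hover pose beside the mouth.

```bash
cat >> h.py <<'E'
J=np.array([484.5,220.5])
def pour(th,nz,yaw=90,off=26,nose=None):
    a=np.radians(yaw);cx=np.array([np.cos(a),np.sin(a),0]);Q=R.from_rotvec(np.array([-np.sin(a),np.cos(a),0])*np.radians(th))
    rot=Q*down(a+np.pi);h=np.array([*J,nz])-off*cx+Q.apply(-95*cx+[0,0,71])
    return h-61*rot.apply([0,0,1]),rot.as_quat()
E
python3 - <<'E'
from h import *
set_gripper(60)
q=down(np.radians(156.4-180)).as_quat()
env.reach([532,-212,230],q)
print("stop",env.move_l([532,-212,138],rate=100,f_stop=8)); set_gripper(0)
s=env.read_state();print(s["width"],s["force"])
if s["width"]>10:
    env.move_l([532,-212,330],rate=120)
    s=env.read_state();print(s["width"],s["force"])
    p,r=pour(0,185)
    print(p)
    env.move_l(p,r,rate=130)
    s=env.read_state();print(s["width"],s["force"],s["wrist_torque"],s["tool_pos"],s["qpos"],s["time_s"])
    for th in(10,20,30,40): print(th,env.ik(*pour(th,125)) is not None)
a,b=viewer.camera("top"),viewer.camera("scene")
cv2.imwrite("pics/both2.png",np.hstack([a[100:420,60:460],b[40:360,160:560]]))
E
```

```text
stop False
17.667537313110575 [ 0.11555671 -0.05922467  1.28238691]
17.629196178756825 [ 0.57221545  0.42002034 -5.02193059]
[484.5  99.5 317. ]
17.885906802555294 [-1.03756634  0.01077941 -4.66910714] [ 0.02367109 -0.0204541  -0.00931653] [484.56582177  99.25919107 317.03069425] [ 1.78016334e-01  2.12454333e-01  1.89937365e+00 -7.70593675e-05
  1.02968525e+00  1.74905417e+00] 20.5917
10 True
20 True
30 True
40 True
```

View pics/both2.png

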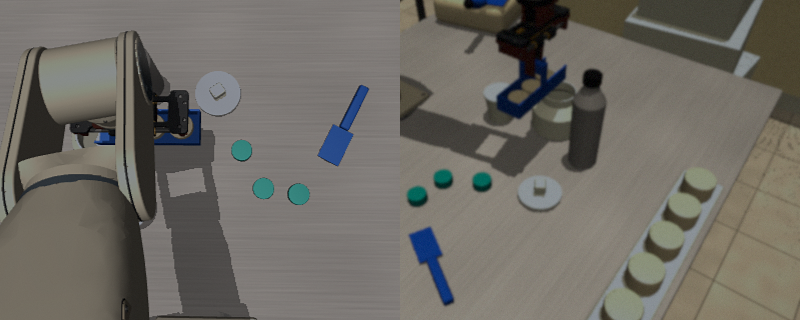

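The chute is held level with its cheeses at the jar, clear of the flask. Now I'll tip it.

```bash
python3 - <<'E'
from h import *
p,r=pour(6,126);print("stop",env.move_l(p,r,rate=70,f_stop=10))
for th in(15,24,32,39):
    p,r=pour(th,126);print(th,env.move_l(p,r,rate=60,f_stop=15))
env.hold(1.2)
s=env.read_state();print(s["width"],s["force"],s["tool_pos"],p,s["time_s"])
a,b=viewer.camera("top"),viewer.camera("scene")
c=cv2.resize(b[60:180,260:380],(400,400),interpolation=3)
cv2.imwrite("pics/both3.png",np.hstack([a[60:380,60:460],b[40:360,160:560]]));cv2.imwrite("pics/c3.png",np.hstack([c,cv2.resize(a[180:280,90:190],(400,400))]))
E
```

```text
stop False
15 False
24 False
32 False
39 False
18.035450441972802 [-0.4820088  -0.4536317  -2.53612811] [484.50013799 203.73730314 288.35586434] [484.5        203.74142528 288.36870406] 24.9417
```

View pics/c3.png

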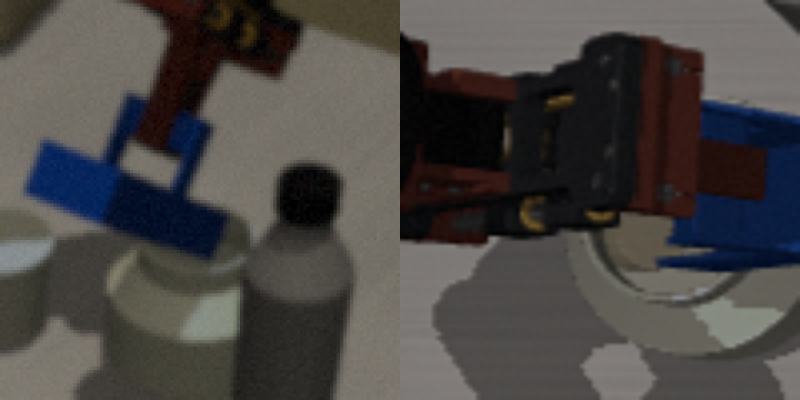

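```bash
python3 - <<'E'
from h import *
p,r=pour(39,126);env.move_l(p+[0,-15,50],rate=100)
p,r=pour(0,190);env.move_l(p+[0,-20,0],r,rate=100)
env.move_l([532,-212,330],down(np.radians(156.4-180)).as_quat(),rate=170)
s=env.read_state();print(s["width"],s["force"],s["time_s"])
a,b=viewer.camera("top"),viewer.camera("scene")
f=lambda i:cv2.normalize(i,None,0,300,32)
cv2.imwrite("pics/c4.png",np.hstack([cv2.resize(f(a[190:290,120:220]),(400,400),interpolation=3),cv2.resize(f(b[100:340,160:400]),(400,400),interpolation=3)]))
E
```

```text
18.167420387719734 [ 0.56637079 -0.31205625 -1.98440905] 28.8667
```

View pics/c4.png

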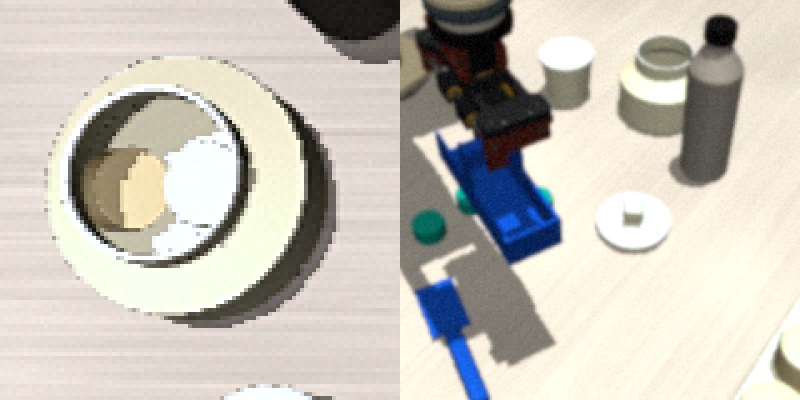

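The chute is empty and discs are visible in the jar at (125,188), (205,185) and (185,245) of the crop. The jar still stands upright. The held weight fell by 3 N against an expected 1.2 N, so that reading is only a rough confirmation. Now I'll set the chute down.

```bash
python3 - <<'E'
from h import *
env.move_l([532,-212,150],rate=150)
print("touch",env.move_l([532,-212,132],rate=25,f_stop=3))
s=env.read_state();print(s["tool_pos"],s["force"])
set_gripper(60);env.move_l([532,-212,300],rate=150);env.reach([420,-420,400],down(np.radians(-24)).as_quat());env.hold(.5)
s=env.read_state();print(s["width"],s["force"],s["time_s"])
a,b=viewer.camera("top"),viewer.camera("scene")
cv2.imwrite("pics/both5.png",cv2.normalize(np.hstack([a[100:420,100:500],b[60:380,100:500]]),None,0,300,32))
E
```

```text
touch True
[ 532.06063622 -212.03399487  137.76388456] [ 0.56908475 -1.63147136  3.52971778]
60.26501548533866 [-0.42696962  0.27824447 -0.68103183] 34.3917
```

View pics/both5.png

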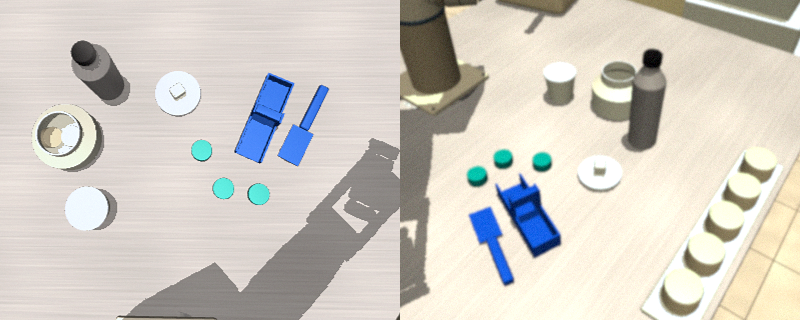

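The empty chute stands flat at (265,118) of the left half and the lid is flat at (178,93). The jar, flask, mould and scraper look unmoved, and the gripper is clear. Handing in.

```bash
python3 -c "
from h import *
workorder.sign_off();print(env.read_state()['time_s'])"
```

```text
the job is handed in; nothing more can be done
the job is handed in; nothing more can be done
```

The job is done and handed in at about 34 s on the robot's clock, well inside the 72 s limit. Sign-off gives no verdict, so the result rests on my own checks.

- **What I did:** I laid the lid flat on the bare table, about 260 mm from the jar. I carried the chute level by its handle and tipped it to 39° at the jar's mouth. The empty chute went back on its original spot.
- **What the last pictures showed:** The chute is empty and flat, and discs are visible inside the jar. I made out three, one of them only partly. The lid is flat, the jar is upright, and the gripper is clear. The jar, flask, mould and scraper looked unmoved by eye; I did not measure them again.
- **What disagreed:** The held weight fell by about 3 N when the cheeses left, against about 1.2 N expected. I treated the wrist force reading as only a rough guide. The views of the chute and jar confirmed the pour better.

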